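# Click the filter wheel round to green

## Task

The microscope's lamp needs its green filter: with a fingertip, gently flick the filter wheel round by the tabs on its edge, anticlockwise as seen from above, until the green filter has clicked home under the yellow port ring, and do not go past it. Grasp nothing, leave the bottle, the slide box and the jar as they stand, and finish clear of everything.

Things in the scene. Friction and masses are not known exactly. Their poses are not given: they have to be found in the camera images.
- unit: lamp and filter unit, fixed to the bench. Origin on the wheel's vertical axis at bench level, z up. Blue foot plate 12 mm thick (local x -90..90, y -95..205 mm), grey pedestal of radius 46 mm under the wheel. White lamp housing at local x -55..55, y 102..188 mm, up to z 150. From it two yellow bars at x -24..24 mm carry the yellow port ring (z 74..86 mm) over the wheel's local +y side
- wheel (a joint): turn of the filter wheel in rad, growing anticlockwise from above, no end stop. A spring ratchet lets it turn anticlockwise only and holds it at whole clicks of 60 degrees. Under the ring at 0: white, 1.047 red, 2.094 blue, 3.142 green, 4.189 yellow, 5.236 purple. Starts at white, red or blue (in the first second it may spring back to the click): green is 3, 2 or 1 clicks away
- wheel_center (a point): centre of the wheel's top face, axes those of the unit. Black disc, radius 48 mm, 40..60 mm above the bench, with six aluminium tabs, one each 60 degrees: radial bars 8 mm wide, 18 mm high (41..59 mm above the bench), out to radius 83 mm. At each click one tab points along the unit's local -x. The edge is open to the finger all round save under the lamp housing and ring
- port (a point): the place under the yellow ring where the chosen filter must stand: 31 mm from the wheel's axis on the unit's local +y side, 62 mm above the bench. Working the ratchet: about 2 to 6 N on a tab moves it; pushed less than some 50 degrees the wheel springs back to the click before; pushed farther it snaps on to the next click; pushed a little beyond that it settles back on it when let go
- green_filter (a point): centre of the green filter's face, on the wheel, turning with it. The six filters are flat coloured discs of 24 mm diameter, 31 mm from the axis, each half-way between two tabs
- oil_bottle: amber bottle with a black cap, diameter 32 mm, 75 mm tall, loose; origin at the centre of its underside
- slide_box: blue box with white lid, 86 x 36 x 39 mm high, loose; origin at the centre of its underside
- cap_jar: white jar with orange cap, diameter 56 mm, 54 mm tall, loose; origin at the centre of its underside
Not all that is in view belongs to the job. Leave any pink look-alike of the cap_jar alone.

How it is judged (in metres and radians):
On the way:
1. a finger pushes on the wheel (contact force between the fingers and unit above 0.3 N), for 0.05 s.
At the end, for the whole second after the job is handed in: the wheel rests on the green click (within 0.12 rad, still), the green filter within 6 mm of the port, and bottle, slide box and jar stand upright within 20 mm of where they were (value of joint wheel between 3.02 and 3.26 rad and velocity of joint wheel between -0.1 and 0.1 rad/s and horizontal distance between green_filter and port below 0.006 m and distance of each of oil_bottle, slide_box, cap_jar from where it was at the start of the episode below 0.02 m and angle between each of oil_bottle, slide_box, cap_jar's own z axis and vertical below 0.2 rad); the robot touches nothing.
It fails at once if the wheel was clicked past green (value of joint wheel above 4.1 rad).
It fails at once if the unit was struck, gripped or pressed hard (over 40 N) (contact force between any of the arm, the fingers and unit above 40 N).
It fails at once if the bottle was moved, knocked over or lifted (distance of oil_bottle from where it was at the start of the episode above 0.02 m or angle between oil_bottle's own z axis and vertical above 0.3 rad).
It fails at once if the slide box was moved or lifted (distance of slide_box from where it was at the start of the episode above 0.02 m).
It fails at once if the jar was moved, knocked over or lifted (distance of cap_jar from where it was at the start of the episode above 0.02 m or angle between cap_jar's own z axis and vertical above 0.3 rad).
It also fails if it takes over 53 s, if anything falls off the work surface, if the arm or the gripper's body presses on something with over 40 N, if the wrist force passes 120 N, or if a joint passes its speed limit or range.

## Robot

A 6-joint arm with a two-finger parallel gripper is mounted at the origin on the work surface. World frame = base frame: x ahead of the robot, y to its left, z up, the work surface at z = 0. Lengths are in mm, angles in degrees, forces in N, time in s.
With the tool pointing down it reaches from about 350 to 850 mm from the base axis. Payload 8.1 kg.
Tool frame: the origin (TCP) lies at the very end of the fingers, on their centre line; the grasp point (between the pads) lies 19 mm behind it; z points along the fingers, y is the line along which they close (so a half turn about z gives the same grasp; the last joint's range is limited). The gripper opens to 85 mm and grips with 20 to 120 N. Pads are 22 mm wide; open, the fingers measure 114 mm over their backs; the gripper's body (76 mm by 85 mm) begins 54 mm behind the grasp point. The pads swing forward as they close: fully open they stand 13 mm farther back than shut.
Start: joints at [60.023, 7.471, 85.268, -0, 87.261, -4.893], TCP at [254.349, 543.426, 231.292] pointing down, gripper open.
Joint ranges: [-169.43, 169.43], [-51.17, 129.36], [1.28, 143.12], [-76.62, 256.62], [0, 156.53], [-152.29, 152.29]. Speed limits (degrees/s): [136.94, 136.94, 159.86, 180, 180, 180].

## Interface

Orientations are given as [roll, pitch, yaw] about the fixed x, y, z axes, in that order (R = Rz(yaw) Ry(pitch) Rx(roll)).
In Python, from bench import sense, eyes, job, models gives the robot as it stands. The module is installed in compiled form; this text tells all that it offers.
- The arm moves only by the tool apply_moves, never from a script. Its argument "rows" is a list of rows, each a list of 6 numbers: the shift along the tool's x, y, z in mm, then the turn, a rotation vector about the tool's x, y, z in rad. In form: [[dx, dy, dz, rx, ry, rz], ...]. A call has exactly 5 rows; each row shifts and turns the commanded pose from where the row before left it, along the tool's axes as they then stand; what a row does not reach is not made up. A row lasts 1/8 s, in which the tool goes at most 62.5 mm and 10.7 degrees, less where a joint would pass 70% of its speed; a pose out of reach is approached as far as the arm can. A call is refused whole if a number of a shift passes 62.5 or a number of a turn 0.188, either way. A call with a gripper value outside its range is refused whole. "fingers" is the finger opening in mm, from 0 to 85.4, set as the call begins (left out, the last holds). The fingers move at their own pace and stop on an object; "grip_force" is the grip in N (left out, the last holds). Time passes only in rows, so rows that do not move let the fingers close, or fill a call up. It gives the time, the measured TCP pose, the force, the opening and the grip force at its end, in the units of the state.
- sense(): the state, without advancing time (a new reading comes with each control period).
- eyes.snapshot(name): name is "scene" or "top" or "wrist"; returns (picture, depth): 420x560x3 uint8, red, green, blue; 420x560 float32, mm along the optical axis (not along the pixel's ray), 0 where there is no reading.
- eyes.get_calibration(name): a dict with "intrinsics" (3x3 intrinsics, pixels), "D" ([k1, k2, p1, p2, k3] as OpenCV has them; the pictures are not rectified), "R" (3x3) and "t" (3): a world point X has camera coordinates R X + t; the wrist camera has in their place "mount" (4x4, takes a point from camera to tool coordinates, whose origin is the TCP and whose axes are the flange's). Camera axes: x right, y down, z forward; pixel columns grow to the right and rows downward; lengths in mm; the calibration is good to about 2 mm. A picture is of the moment at which its call begins: read the wrist's pose just before it. get_calibration takes no time and is no camera call.
- job.hand_in(): hands the job in; it is judged then, once.
Trained networks look in the newest picture that a camera, given by its name, has taken for a name from the list of things; names that differ only in an ending like _2 or _b are one class to them, and where a whole thing is asked for, a point or a joint stands for the part that bears it (a point fixed in the world has none). Each returns a list of dicts, best first, with "confidence" (0 to 1); they miss things now and then, are a little off and sometimes report something else, mostly with a low value. They report only what shows in the picture. A call takes as long as a camera call. They do not tell look-alikes from the thing itself.
- models.boxes_of(name, camera): "xyz" ([x, y, z] in mm, in world coordinates, good to about 4 mm: the middle of the surface that is visible of it).
- models.cut_out(name, camera): "pixels" (420x560 bool, what is visible of it).
- models.place_of(name, camera): "xyz" ([x, y, z] in mm, in world coordinates, good to about 4 mm: a listed point, or the origin of a listed thing).
The state is a dict: "time": time; "joint_pos": joint angles; "qd": joint speeds; "joint_efforts": joint torques, N m; "tool_pos": TCP position; "tcp_rot": TCP orientation; "ft_force": force on the tool from outside, world axes, zero at the start; "wrist_torque": the same for the moment, N m; "finger_gap": finger opening in mm; "grip_force": force on a finger pad.
Only numpy, scipy, OpenCV 4.12 (cv2) and the standard library are available. Lean on these libraries where they do the work, as an engineer would, in place of code of your own. Each camera call takes 0.05 s, during which the arm holds its last target. There are 200 camera calls.

## Working session

There is one attempt and no reset: what is moved stays moved. The work goes in short steps, Python scripts to look and compute and a tool call to move; the robot and the scene stay as the last step left them, time stands still between calls to the robot, and variables do not carry over. Pictures are saved under pics/ and viewed, at most 10 in all, crops included, and the job is handed in when it is done.

Besides the shell and the picture viewer there is one more tool, called after "Request:" as a command line: name --pt "numbers of a row" for each row, then --argument value for the rest. apply_moves: Moves the arm, as the interface text tells. Its arguments: {"type":"object","properties":{"rows":{"type":"array"},"fingers":{"type":"number"},"grip_force":{"type":"number"}},"required":["rows"]}

```bash
mkdir -p pics
python3 - <<'E'
from bench import sense, eyes, job, models
import cv2,numpy as np
s=sense();print(s['time'],s['tool_pos'],s['tcp_rot'])
ims=[]
for c in("scene","top"):
    p,d=eyes.snapshot(c);cv2.imwrite(f'pics/{c}1.png',p[...,::-1])
    for n in("unit","wheel_center","port","green_filter","oil_bottle","slide_box","cap_jar"):
        print(c,n,[(np.round(r['xyz']).tolist(),round(r['confidence'],2)) for r in models.place_of(n,c)][:3])
E
```

```text
0.0 [254.05894756 542.92849197 230.23050364] [-1.79891609e+02 -1.02349939e-02  1.54915949e+02]
scene unit [([546.0, -7.0, -4.0], 0.65)]
scene wheel_center [([548.0, -8.0, 62.0], 0.75)]
scene port [([554.0, 25.0, 65.0], 0.7)]
scene green_filter [([548.0, -38.0, 63.0], 0.63)]
scene oil_bottle [([465.0, 203.0, 2.0], 0.92)]
scene slide_box [([520.0, -190.0, 1.0], 0.83)]
scene cap_jar [([770.0, -143.0, 2.0], 0.91), ([727.0, 59.0, -1.0], 0.81), ([680.0, -55.0, 4.0], 0.55)]
top unit [([546.0, -4.0, -0.0], 0.93)]
top wheel_center [([543.0, -7.0, 60.0], 0.86)]
top port [([552.0, 22.0, 61.0], 0.79)]
top green_filter [([539.0, -36.0, 60.0], 0.66)]
top oil_bottle [([466.0, 206.0, 1.0], 0.66)]
top slide_box []
top cap_jar [([732.0, 61.0, 4.0], 0.89), ([769.0, -143.0, -1.0], 0.81), ([681.0, -56.0, -2.0], 0.71)]
```

View pics/top1.png

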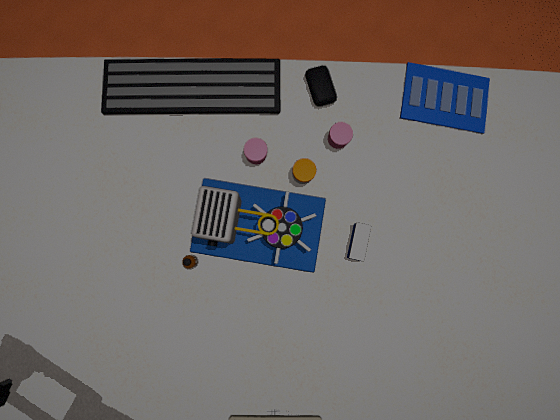

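View pics/scene1.png

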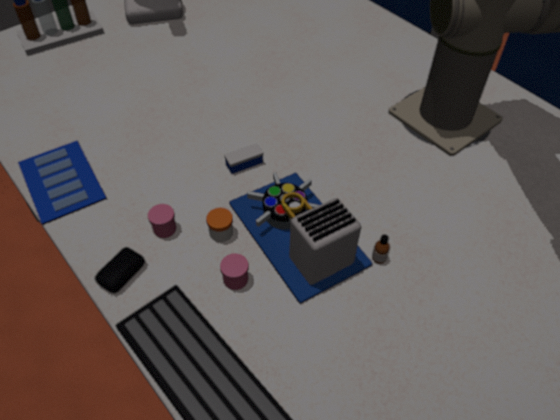

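The top view shows white under the ring (268,225) and green opposite at (295,230), so it needs 3 clicks. The orange jar at (304,170) is clear of the wheel. Next I'll measure the unit's pose from its foot plate.

Run:
```python
from bench import sense, eyes, models
import cv2,numpy as np
c=eyes.get_calibration("top");p,d=eyes.snapshot("top")
K=np.array(c['intrinsics']);D=np.array(c['D']);R=np.array(c['R']);t=np.array(c['t'])
hsv=cv2.cvtColor(p,cv2.COLOR_RGB2HSV)
m=cv2.inRange(hsv,(95,120,40),(125,255,255)); m[:170]=0;m[290:]=0;m[:,:180]=0;m[:,335:]=0
v,u=np.nonzero(m)
n=cv2.undistortPoints(np.c_[u,v].astype(float).reshape(-1,1,2),K,D).reshape(-1,2)
ray=np.c_[n,np.ones(len(n))]@R; o=-R.T@t
X=o+ray*((12-o[2])/ray[:,2])[:,None]
r=cv2.minAreaRect(X[:,:2].astype(np.float32));print(r,cv2.boxPoints(r))
s=sense();print(s['time'],s['joint_pos'])
for yaw in(-9,):
    pass
(cx,cy),(w,h),a=r
y=np.radians(a if w<h else a-90); y=(y+np.pi/2)%np.pi-np.pi/2
ex=np.array([np.cos(y),np.sin(y)]);ey=np.array([-ex[1],ex[0]])
C=np.array([cx,cy])-55*ey
print("yaw",np.degrees(y),"axis",C)
al=np.radians(155);print("start",C+70*(np.cos(al)*ex+np.sin(al)*ey))
```

```text
((553.446533203125, 48.472068786621094), (297.224365234375, 177.9113006591797), 81.46143341064453) [[ 443.41165  -85.28523]
 [ 619.351   -111.70062]
 [ 663.48145  182.22937]
 [ 487.54205  208.64476]]
0.85 [ 6.00230090e+01  7.47107895e+00  8.52674098e+01  8.08204444e-04
  8.72624522e+01 -4.89385433e+00]
yaw -8.538566589355467 axis [545.28040281  -5.91831928]
start [486.93441465  32.75655195]
```

Request:
apply_moves --pt "-42.7 -36.3 0 0 0 0" --pt "-42.7 -36.3 0 0 0 0" --pt "-42.7 -36.3 0 0 0 0" --pt "-42.7 -36.3 0 0 0 0" --pt "-42.7 -36.3 0 0 0 0" --fingers 0

```text
time: 1.48
tool_pos: [371.3, 287.0, 231.6]
tcp_rot: [180.0, 0.0, 154.9]
ft_force: [0.7, -0.3, 1.1]
finger_gap: 0.0
grip_force: 0.0
```

Request:
apply_moves --pt "-42.7 -36.3 0 0 0 0" --pt "-42.7 -36.3 0 0 0 0" --pt "-42.7 -36.3 0 0 0 0" --pt "-42.7 -36.3 0 0 0 0" --pt "-42.7 -36.3 0 0 0 0"

```text
time: 2.1
tool_pos: [487.8, 31.8, 231.6]
tcp_rot: [180.0, 0.0, 154.9]
ft_force: [0.2, -0.0, -0.3]
finger_gap: -0.3
grip_force: 0.0
```

Request:
apply_moves --pt "0 0 0 0 0 0.173" --pt "0 0 0 0 0 0.173" --pt "0 0 0 0 0 0.173" --pt "0 0 0 0 0 0.173" --pt "0 0 0 0 0 0.173"

```text
time: 2.72
tool_pos: [487.2, 33.6, 231.4]
tcp_rot: [180.0, 0.0, 105.0]
ft_force: [0.3, 0.7, 0.2]
finger_gap: -0.2
grip_force: 0.0
```

Request:
apply_moves --pt "0 0 0 0 0 0.173" --pt "0 0 0 0 0 0.173" --pt "0 0 0 0 0 0.173" --pt "0 0 0 0 0 0.173" --pt "0 0 0 0 0 0.173"

```text
time: 3.35
tool_pos: [487.2, 33.6, 231.4]
tcp_rot: [180.0, -0.0, 55.5]
ft_force: [0.3, 0.0, 0.3]
finger_gap: 0.3
grip_force: 0.0
```

Request:
apply_moves --pt "0 0 0 0 0 0.173" --pt "0 0 0 0 0 0.173" --pt "0 0 0 0 0 0.173" --pt "0 0 0 0 0 0.173" --pt "0 0 0 0 0 0.173"

```text
time: 3.98
tool_pos: [487.2, 33.7, 231.4]
tcp_rot: [180.0, -0.0, 5.9]
ft_force: [0.2, -0.2, 0.4]
finger_gap: 0.1
grip_force: 0.0
```

Request:
apply_moves --pt "0 0 0 0 0 0.173" --pt "0 0 0 0 0 0.173" --pt "0 0 0 0 0 0.173" --pt "0 0 0 0 0 0.173" --pt "0 0 0 0 0 0"

```text
time: 4.6
tool_pos: [487.2, 33.6, 231.4]
tcp_rot: [-180.0, -0.0, -33.4]
ft_force: [1.1, 0.5, 0.3]
finger_gap: -0.0
grip_force: 0.0
```

Request:
apply_moves --pt "0 0 35 0 0 0" --pt "0 0 35 0 0 0" --pt "0 0 30 0 0 0" --pt "0 0 20 0 0 0" --pt "0 0 0 0 0 0"

```text
time: 5.22
tool_pos: [485.7, 33.7, 109.6]
tcp_rot: [179.9, 0.2, -33.2]
ft_force: [-0.1, 0.9, 0.7]
finger_gap: 0.2
grip_force: 0.0
```

Run:
```python
from bench import sense, eyes
import cv2
p,d=eyes.snapshot("wrist");q,_=eyes.snapshot("top")
q=cv2.resize(q[150:300,170:370],None,fx=2.8,fy=2.8)
cv2.imwrite('pics/w2.png',cv2.hconcat([cv2.resize(p,(400,300)),q[:300,:400] if 0 else cv2.resize(q,(400,300))])[...,::-1])
```

```text
(no output)
```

View pics/w2.png

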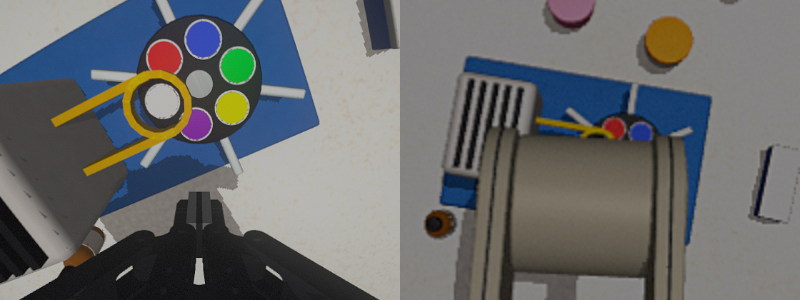

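Wrist view: white is under the ring, and the fingertip (199,205) lines up between the tabs at (150,155) and (232,160). Descending.

Request:
apply_moves --pt "0 0 20 0 0 0" --pt "0 0 20 0 0 0" --pt "0 0 15 0 0 0" --pt "0 0 9 0 0 0" --pt "0 0 0 0 0 0"

```text
time: 5.95
tool_pos: [487.0, 33.6, 47.1]
tcp_rot: [180.0, 0.0, -33.4]
ft_force: [-0.2, -0.5, 0.7]
finger_gap: -0.0
grip_force: 0.0
```

Request:
apply_moves --pt "0 3 0 0 0 -0.043" --pt "0 3 0 0 0 -0.043" --pt "0 3 0 0 0 -0.043" --pt "0 3 0 0 0 -0.043" --pt "0 3 0 0 0 -0.043"

```text
time: 6.58
tool_pos: [480.8, 20.5, 48.4]
tcp_rot: [-180.0, -0.1, -21.0]
ft_force: [0.9, 2.5, -0.0]
finger_gap: -0.0
grip_force: 0.9
```

Request:
apply_moves --pt "0 3 0 0 0 -0.043" --pt "0 3 0 0 0 -0.043" --pt "0 3 0 0 0 -0.043" --pt "0 3 0 0 0 -0.043" --pt "0 3 0 0 0 -0.043"

```text
time: 7.2
tool_pos: [476.6, 6.5, 48.3]
tcp_rot: [-179.9, -0.1, -8.7]
ft_force: [-0.3, 2.6, -0.2]
finger_gap: -0.3
grip_force: 1.4
```

Request:
apply_moves --pt "0 3 0 0 0 -0.043" --pt "0 3 0 0 0 -0.043" --pt "0 3 0 0 0 -0.043" --pt "0 3 0 0 0 -0.043" --pt "0 3 0 0 0 -0.043"

```text
time: 7.82
tool_pos: [475.3, -8.4, 48.2]
tcp_rot: [-180.0, -0.1, 3.6]
ft_force: [-1.0, 3.6, 0.3]
finger_gap: -0.2
grip_force: 1.6
```

Request:
apply_moves --pt "0 3 0 0 0 -0.043" --pt "0 3 0 0 0 -0.043" --pt "0 3 0 0 0 -0.043" --pt "0 3 0 0 0 -0.043" --pt "0 3 0 0 0 -0.043"

```text
time: 8.45
tool_pos: [477.1, -23.0, 48.0]
tcp_rot: [-179.9, -0.0, 16.0]
ft_force: [-3.1, 4.0, 2.1]
finger_gap: 0.0
grip_force: 3.0
```

Request:
apply_moves --pt "0 3 0 0 0 -0.043" --pt "0 3 0 0 0 -0.043" --pt "0 3 0 0 0 -0.043" --pt "0 3 0 0 0 -0.043" --pt "0 3 0 0 0 -0.043"

```text
time: 9.07
tool_pos: [482.5, -37.5, 48.0]
tcp_rot: [-180.0, -0.0, 28.3]
ft_force: [-0.2, 0.1, 0.8]
finger_gap: -0.2
grip_force: 0.4
```

First click snapped (force dropped to zero). Continuing round.

Request:
apply_moves --pt "0 3 0 0 0 -0.043" --pt "0 3 0 0 0 -0.043" --pt "0 3 0 0 0 -0.043" --pt "0 3 0 0 0 -0.043" --pt "0 3 0 0 0 -0.043"

```text
time: 9.7
tool_pos: [491.2, -50.3, 48.3]
tcp_rot: [180.0, -0.0, 40.6]
ft_force: [-2.0, 1.9, 0.2]
finger_gap: -0.2
grip_force: 1.2
```

Request:
apply_moves --pt "0 3 0 0 0 -0.043" --pt "0 3 0 0 0 -0.043" --pt "0 3 0 0 0 -0.043" --pt "0 3 0 0 0 -0.043" --pt "0 3 0 0 0 -0.043"

```text
time: 10.32
tool_pos: [501.2, -60.7, 48.0]
tcp_rot: [-180.0, 0.0, 52.9]
ft_force: [-3.1, 0.6, 1.3]
finger_gap: -0.2
grip_force: 1.8
```

Request:
apply_moves --pt "0 3 0 0 0 -0.043" --pt "0 3 0 0 0 -0.043" --pt "0 3 0 0 0 -0.043" --pt "0 3 0 0 0 -0.043" --pt "0 3 0 0 0 -0.043"

```text
time: 10.95
tool_pos: [513.8, -69.0, 48.0]
tcp_rot: [-180.0, 0.0, 65.2]
ft_force: [-4.6, -1.6, 1.4]
finger_gap: -0.5
grip_force: 2.0
```

Request:
apply_moves --pt "0 3 0 0 0 -0.043" --pt "0 3 0 0 0 -0.043" --pt "0 3 0 0 0 -0.043" --pt "0 3 0 0 0 -0.043" --pt "0 3 0 0 0 -0.043"

```text
time: 11.58
tool_pos: [527.4, -74.6, 47.9]
tcp_rot: [-179.9, 0.1, 77.5]
ft_force: [-5.3, -3.0, 1.8]
finger_gap: 0.1
grip_force: 3.0
```

Request:
apply_moves --pt "0 3 0 0 0 -0.043" --pt "0 3 0 0 0 -0.043" --pt "0 3 0 0 0 -0.043" --pt "0 3 0 0 0 -0.043" --pt "0 3 0 0 0 -0.043"

```text
time: 12.2
tool_pos: [543.2, -76.4, 48.2]
tcp_rot: [180.0, 0.0, 89.8]
ft_force: [-1.4, -1.2, 0.2]
finger_gap: -0.1
grip_force: 0.8
```

Run:
```python
from bench import sense, eyes
import cv2
p,d=eyes.snapshot("wrist")
cv2.imwrite('pics/w3.png',cv2.resize(p,(400,300))[...,::-1])
```

```text
(no output)
```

View pics/w3.png

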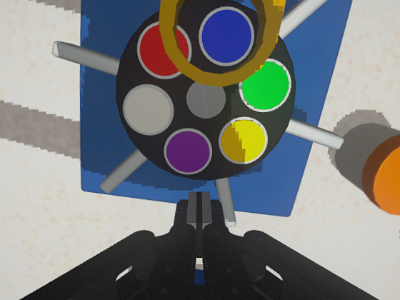

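Blue (228,37) is now under the ring, two clicks done, with green (265,85) next. Now the last click.

Request:
apply_moves --pt "0 3 0 0 0 -0.043" --pt "0 3 0 0 0 -0.043" --pt "0 3 0 0 0 -0.043" --pt "0 3 0 0 0 -0.043" --pt "0 3 0 0 0 -0.043"

```text
time: 12.88
tool_pos: [557.8, -74.8, 47.9]
tcp_rot: [-180.0, 0.0, 102.1]
ft_force: [-2.8, -1.6, 1.8]
finger_gap: -0.2
grip_force: 1.6
```

Request:
apply_moves --pt "0 3 0 0 0 -0.043" --pt "0 3 0 0 0 -0.043" --pt "0 3 0 0 0 -0.043" --pt "0 3 0 0 0 -0.043" --pt "0 3 0 0 0 -0.043"

```text
time: 13.5
tool_pos: [572.1, -70.8, 47.9]
tcp_rot: [-180.0, 0.0, 114.5]
ft_force: [-2.4, -2.2, 1.0]
finger_gap: -0.2
grip_force: 1.9
```

Request:
apply_moves --pt "0 3 0 0 0 -0.043" --pt "0 3 0 0 0 -0.043" --pt "0 3 0 0 0 -0.043" --pt "0 3 0 0 0 -0.043" --pt "0 3 0 0 0 -0.043"

```text
time: 14.12
tool_pos: [585.4, -63.7, 48.0]
tcp_rot: [-180.0, 0.1, 126.8]
ft_force: [-1.7, -4.9, 0.4]
finger_gap: 0.1
grip_force: 2.0
```

Request:
apply_moves --pt "0 3 0 0 0 -0.043" --pt "0 3 0 0 0 -0.043" --pt "0 3 0 0 0 -0.043" --pt "0 3 0 0 0 -0.043" --pt "0 3 0 0 0 -0.043"

```text
time: 14.75
tool_pos: [596.7, -54.1, 48.0]
tcp_rot: [-180.0, 0.1, 139.1]
ft_force: [-0.3, -5.3, -0.1]
finger_gap: -0.2
grip_force: 2.2
```

Request:
apply_moves --pt "0 3 0 0 0 -0.043" --pt "0 3 0 0 0 -0.043" --pt "0 3 0 0 0 -0.043" --pt "0 3 0 0 0 -0.043" --pt "0 0 0 0 0 0"

```text
time: 15.38
tool_pos: [604.1, -43.3, 48.0]
tcp_rot: [180.0, 0.1, 148.9]
ft_force: [-0.9, -0.4, 0.6]
finger_gap: 0.2
grip_force: 0.0
```

Run:
```python
from bench import sense, eyes
import cv2
p,d=eyes.snapshot("wrist");print(sense()['ft_force'])
cv2.imwrite('pics/w4.png',cv2.resize(p,(400,300))[...,::-1])
```

```text
[-0.60485785 -0.3095005  -0.10817727]
```

View pics/w4.png

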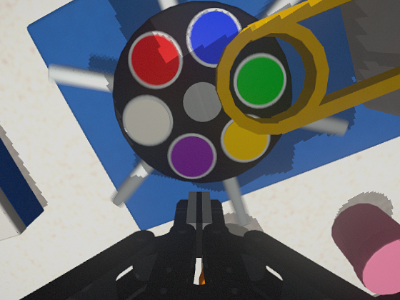

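Green (260,82) is under the ring. I'll back off slightly and lift clear.

Request:
apply_moves --pt "0 -4 0 0 0 0" --pt "0 -2 0 0 0 0" --pt "0 0 -15 0 0 0" --pt "0 0 -25 0 0 0" --pt "0 0 -30 0 0 0"

```text
time: 16.05
tool_pos: [600.3, -48.5, 118.7]
tcp_rot: [-180.0, -0.0, 148.9]
ft_force: [-0.7, 0.7, 0.3]
finger_gap: 0.4
grip_force: 0.0
```

Request:
apply_moves --pt "0 0 -40 0 0 0" --pt "0 0 -40 0 0 0" --pt "0 0 -30 0 0 0" --pt "0 0 0 0 0 0" --pt "0 0 0 0 0 0"

```text
time: 16.68
tool_pos: [600.2, -48.5, 227.1]
tcp_rot: [-180.0, -0.0, 148.9]
ft_force: [-0.4, -0.3, -0.7]
finger_gap: -0.2
grip_force: 0.0
```

Run:
```python
from bench import sense, eyes
import cv2
p,d=eyes.snapshot("wrist");s=sense();print(s['time'],s['tool_pos'],s['ft_force'])
cv2.imwrite('pics/w5.png',p[...,::-1])
```

```text
16.725 [599.74043801 -48.37406599 226.17238856] [-0.33388527  0.32406591 -0.87512394]
```

View pics/w5.png

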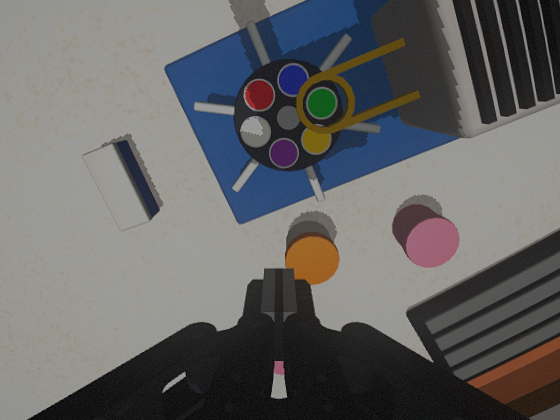

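The picture shows green (322,102) centred in the ring, the jar (312,255) and slide box (122,185) standing untouched, and the tool well clear. Handing in.

```bash
python3 -c "
from bench import job
print(job.hand_in())"
```

```text
the job is handed in; nothing more can be done
None
```

The job is handed in: three anticlockwise clicks brought the green filter home under the yellow ring, contact forces stayed around 6 N or less, the jar and slide box look untouched in the last picture (the bottle was out of view), and the arm is lifted clear; the hand-in returned no verdict.

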